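Tip a fresh battery into the back-up power unit and latch it

TASK

Put the fresh battery into the back-up power unit: slide it upright and square up against the front edge of the unit's tray, push high on its face to tip it over that edge onto its side with the terminals pointing into the bay, then push it home until both spring catches stand up behind it. Push gently, never with more than about 15 N, and leave the things lying around undisturbed.

Things in the scene. Friction and masses are not known exactly. Their poses are not given: they have to be found in the camera images.
- ups: White desktop back-up power unit, 200 mm wide, 110 high, black front, with a metal tray sticking out of its battery bay; it cannot move. Origin on the work surface under the middle of the tray's straight front edge; x points level from that edge into the bay (the way the battery goes in), z up. The tray sticks out 96 mm (x = 0 to 0.096); its deck is 10 mm high.
- deck_edge (a point): Middle of the tray's front edge, at deck height. The edge is an upright step 186 mm wide and 10 mm high: the stop for the battery's foot. Flanges rising 12 mm above the deck flank it 92 mm either side of the middle.
- bay_mouth (a point): Middle of the bay's mouth at deck height, 96 mm inside the edge. The bay is 161 mm wide and 68 high above the deck; before it slanting lead-ins 34 mm high narrow the way from 180 to 155 mm over 30 mm. A bracket in slotted holes carries end ribs, contacts and catches: its depth differs from unit to unit and is not measured. The battery meets the ribs with its base 24 to 47 mm inside the edge.
- battery: Black sealed battery: box 65 mm thick (its x), 151 wide (y), 94 high (z), 0.7 to 0.9 kg, slippery case (friction about 0.3), blank label on both broad faces. Stands upright 20 to 45 mm short of the tray's edge, a broad face roughly towards it and centred within about 10 mm. Origin at the centre of its 65 x 151 mm base, z towards the terminals. Lying on the deck it reaches 75 mm above the surface.
- contact_near (a joint): Sprung contact for the terminal at ups y = -60 mm, travel in m: 0 = free, 0.006 = battery resting on the catches, 0.0105 = battery at the end ribs, a hard stop. The two contacts together push back with about 0.8 N at first touch, 3 N on the catches and 5 N at the ribs.
- battery_top (a point): Centre of the battery's top face between the terminals, 94 mm from the centre of its base. The terminals, brass tabs 6 mm high, stand 60 mm either side. With its foot held by the tray's edge the battery begins to tip at a push of about 3 N near this top, its foot then slips back off the step as it leans (it stays leaning at 35 to 45 degrees), and it drops flat by itself from about 50 degrees. With nothing before its foot it slides instead of tipping.
- catch_near (a joint): Spring catch, a small steel leaf in the deck at ups y = -50 mm, on the bracket. 0 = standing up (7 mm above the deck), 0.40 rad = pressed flat by the battery lying over it. It springs up behind the battery's base about 2 to 3 mm before the battery meets the end ribs, and then holds the base 5 mm short of the ribs.
- catch_far (a joint): The same catch at ups y = +50 mm.
- bay_cover: Bystander: the bay's white cover plate, 64 x 153 x 4 mm, lying flat; origin at the centre of its underside.
- screwdriver: Bystander: screwdriver with a black handle, 160 mm long, lying on the surface; origin below its middle.
- loupe: Bystander: black loupe, 43 mm across, 36 mm high, standing; origin at the centre of its foot.
- ink_bottle: Bystander: black drawing-ink bottle, 46 mm across, 64 mm high, standing; origin at the centre of its foot.

How it is judged:
On the way, in this order (a step that is already met when the one before it is completed fails the run):
1. the battery stands upright and square with its foot against the tray's front edge (within 5 mm and 4 degrees) (x of battery in the frame of ups above -0.0375 m and angle between battery's own z axis and vertical below 0.1 rad and angle between the x axis of battery and the x axis of ups, either way round below 0.07 rad), for 0.1 s.
2. the battery lies on its side on the deck, terminals towards the bay (angle between the z axis of battery and the x axis of ups, either way round below 0.15 rad and x of battery_top in the frame of ups above 0.06 m and angle between battery's own z axis and vertical above 1.45 rad and height (world z) of battery above 0.038 m), for 0.2 s.
At the end, for the whole second after the job is handed in: The battery lies at rest on the deck, terminals into the bay, square within 5 degrees and centred within 6 mm, its base 17 to 48 mm inside the tray's front edge (wherever the bracket sits), and both spring catches stand up behind it (below 0.12 rad) (x of battery in the frame of ups between 0.017 and 0.048 m and y of battery in the frame of ups between -0.006 and 0.006 m and angle between the z axis of battery and the x axis of ups, either way round below 0.08 rad and height (world z) of battery between 0.038 and 0.047 m and value of joint each of catch_near, catch_far below 0.12 rad and linear speed of battery below 0.02 m/s); the robot touches nothing.
It fails at once if the robot presses on the battery with more than 25 N (contact force between any of the arm, the fingers and battery above 25 N).
It fails at once if a bystander (cover, screwdriver, loupe, ink bottle) is moved by more than 15 mm (distance of any of bay_cover, screwdriver, loupe, ink_bottle from where it was at the start of the episode above 0.015 m).
It also fails if it takes over 61 s, if anything falls off the work surface, if the arm or the gripper's body presses on something with over 40 N, if the wrist force passes 120 N, or if a joint passes its speed limit or range.

ROBOT

A 7-joint arm with a two-finger parallel gripper is mounted at the origin on the work surface; the furniture and walls round the work are solid. World frame = base frame: x ahead of the robot, y to its left, z up, the work surface at z = 0. Lengths are in m, angles in rad, forces in N, time in s.
With the tool pointing down it reaches from about 0.35 to 0.9 m from the base axis. Payload 8.1 kg.
Tool frame: the origin (TCP) lies midway between the tips of the shut fingers; the grasp point (between the pads) lies arm.tcp_to_grasp behind it (arm.tcp_to_grasp is the distance from the TCP to the grasp point, in m); z points along the fingers, y is the line along which they close (so a half turn about z gives the same grasp; the last joint's range is limited). The gripper opens to 92 mm and grips with 3 to 60 N. Pads are 19 mm wide; open, the fingers measure 130 mm over their backs; the gripper's body (75 mm by 190 mm) begins 47 mm behind the grasp point.
Start: joints at [-1.225, 0.434, 0.025, 1.573, -0.012, 1.134, -0.075], TCP at [0.271, 0.563, 0.227] pointing down, gripper open.
Joint ranges: [-2.62, 2.62], [-0.44, 2.09], [-1.27, 1.32], [0.08, 2.57], [-1.32, 4.46], [0.12, 2], [-2.74, 2.74]. Speed limits (rad/s): [2.22, 2.22, 3.01, 3.01, 3.14, 3.14, 3.14].

INTERFACE

Orientations are given as a unit quaternion [w, x, y, z].
In Python, from station import arm gives the robot as it stands.
- The arm moves only by the tool carry_out, never from a script. Its argument "commands" is a list that holds one entry, the list of rows, each a list of 6 numbers: the shift along the tool's x, y, z in cm, then the turn, a rotation vector about the tool's x, y, z in degrees. A call has 1 to 12 rows; each row shifts and turns the commanded pose from where the row before left it, along the tool's axes as they then stand; what a row does not reach is not made up. A row lasts 1/10 s, in which the tool goes at most 50 mm and 8.59 degrees, less where a joint would pass 70% of its speed; a pose out of reach is approached as far as the arm can. A call is refused whole if a number of a shift passes 5 or a number of a turn 8.59, either way. A call with a gripper value outside its range is refused whole. "claw" is the finger opening in cm, from 0 to 9.18, set as the call begins (left out, the last holds). The fingers move at their own pace and stop on an object; the grip force is fixed at half the most. Time passes only in rows, so rows that do not move let the fingers close. It gives the time, the measured TCP pose, the force, the opening and the grip force at its end, in the units of the state.
- arm.get_state(): the state, without advancing time (a new reading comes with each control period).
- arm.grab_frame(name): name is "side" or "top"; returns the picture (420x560x3 uint8, red, green, blue); there is no depth.
- arm.get_calibration(name): a dict with "fx", "fy", "cx", "cy" (pixels), "camera_from_world" (4x4, takes a point from world to camera coordinates). Camera axes: x right, y up, looking along -z (the intrinsics and any distortion apply to the point x, -y, -z); pixel columns grow to the right and rows downward; lengths in m; the calibration is good to about 2 mm. A picture is of the moment at which its call begins. get_calibration takes no time and is no camera call.
- arm.hand_in(): hands the job in; it is judged then, once.
The state is a dict: "time": time; "joint_pos": joint angles; "joint_vel": joint speeds; "joint_torque": joint torques, N m; "tool_pos": TCP position; "orientation": TCP orientation; "ft_force": force on the tool from outside, world axes, zero at the start; "moment": the same for the moment, N m; "finger_gap": finger opening in m; "grasp_force": force on a finger pad.
Only numpy, scipy, OpenCV 4.12 (cv2) and the standard library are available. Lean on these libraries where they do the work, as an engineer would, in place of code of your own. Each camera call takes 0.05 s, during which the arm holds its last target. There are 200 camera calls.

## Working session

There is one attempt and no reset: what is moved stays moved. The work goes in short steps, Python scripts to look and compute and a tool call to move; the robot and the scene stay as the last step left them, time stands still between calls to the robot, and variables do not carry over. Pictures are saved under pics/ and viewed, at most 10 in all, crops included, and the job is handed in when it is done.

Besides the shell and the picture viewer there is one more tool, called after "Call:" as name([rows], argument=value, ...), one row to a line, values as JSON. carry_out: Moves the arm, as the interface text tells. Its arguments: {"type":"object","properties":{"commands":{"type":"array"},"claw":{"type":"number"}},"required":["commands"]}

```bash
mkdir -p pics; ls; python3 - <<'E'
from station import arm
import cv2,json
for n in("top","side"):
    f=arm.grab_frame(n); cv2.imwrite(f"pics/{n}0.png",f[:,:,::-1]); c=arm.get_calibration(n); print(n,c)
s=arm.get_state(); print(s, arm.tcp_to_grasp)
E
```

```text
pics
top {'fx': 470.4091641675049, 'fy': 470.4091641675049, 'cx': 279.6300606846024, 'cy': 209.93921096851406, 'camera_from_world': array([[-0.01248851, -0.99976942,  0.01746831,  0.00122134],
       [ 0.99864651, -0.01158858,  0.05070365, -0.49050953],
       [-0.05048953,  0.01807788,  0.99856096, -1.12244219],
       [ 0.        ,  0.        ,  0.        ,  1.        ]])}
side {'fx': 449.8395487035931, 'fy': 449.8395487035931, 'cx': 273.51696753573157, 'cy': 207.90999731554842, 'camera_from_world': array([[ 0.8869664 , -0.46146965,  0.01834013, -0.45577741],
       [ 0.21708963,  0.45164925,  0.86538144, -0.19171808],
       [-0.40763058, -0.76358281,  0.50077799, -0.87306329],
       [ 0.        ,  0.        ,  0.        ,  1.        ]])}
{'time': 0.1, 'joint_pos': array([-1.22456493,  0.43518615,  0.0249557 ,  1.57398313, -0.0115655 ,
        1.13400453, -0.07508625]), 'joint_vel': array([-0.00271538, -0.00163912,  0.0011164 , -0.00320028, -0.00037959,
        0.00091995, -0.00029976]), 'joint_torque': array([ 3.08803370e-03, -6.69123030e+01,  9.87865515e-01, -3.15147150e+01,
       -6.05630293e-02,  3.73822055e-02,  4.39235532e-05]), 'tool_pos': array([0.27104829, 0.56266751, 0.22601174]), 'orientation': array([-8.34397175e-05,  2.22548670e-01,  9.74921317e-01, -7.13617822e-04]), 'ft_force': array([0.50538911, 0.22786122, 0.49300946]), 'moment': array([-0.00903936,  0.01722138,  0.02405738]), 'grasp_force': 0.0, 'finger_gap': 0.09200765056050682} 0.0188
```

View pics/top0.png

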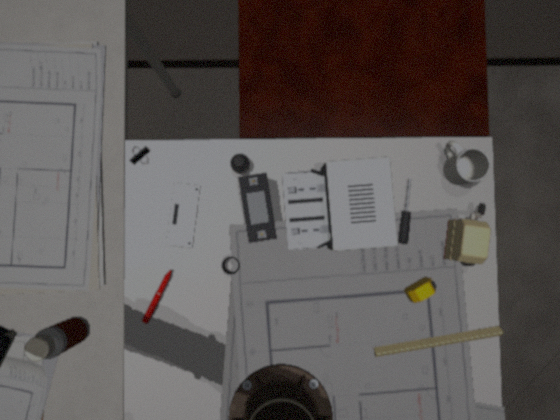

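View pics/side0.png

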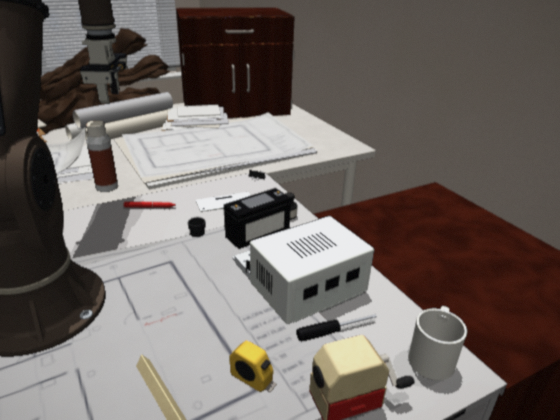

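The top view shows the black battery at about (257,208), with the tray's front edge at column ~284 and the unit at (362,204). The ink bottle is at (240,163), the loupe at (231,265), the screwdriver at (405,212) and the cover at (182,213). The side view confirms this layout. The unit's x axis points right in the image, which is world -y.

```bash
cat > h.py <<'E'
import numpy as np,cv2
from station import arm
def project(n,P):
    c=arm.get_calibration(n);M=c["camera_from_world"];p=M[:3,:3]@np.asarray(P,float)+M[:3,3]
    return np.array([c["cx"]+c["fx"]*p[0]/-p[2],c["cy"]+c["fy"]*-p[1]/-p[2]])
def ray(n,uv,z):
    c=arm.get_calibration(n);M=c["camera_from_world"];R=M[:3,:3];o=-R.T@M[:3,3]
    d=R.T@np.array([(uv[0]-c["cx"])/c["fx"],-(uv[1]-c["cy"])/c["fy"],-1])
    return (o+d*(z-o[2])/d[2])
def rect(mask):
    k=max(cv2.findContours(mask.astype(np.uint8),cv2.RETR_EXTERNAL,cv2.CHAIN_APPROX_NONE)[0],key=cv2.contourArea)
    return k
E
python3 - <<'E'
from h import *
f=cv2.imread("pics/top0.png")
print("tcp",project("top",arm.get_state()["tool_pos"]),project("side",arm.get_state()["tool_pos"]))
cr=f[145:285,220:420]; cv2.imwrite("pics/c1.png",cv2.resize(cr,None,fx=4,fy=4,interpolation=cv2.INTER_CUBIC))
for nm,uv,z in [("ink",(240,161),.05),("loupe",(231,265),.03)]: print(nm,ray("top",uv,z))
g=cv2.cvtColor(f,cv2.COLOR_BGR2GRAY)
for r in (190,200,210,220,230,240): print(r,g[r,232:300].tolist())
E
```

```text
tcp [-13.37519246 322.2231624 ] [110.58124643  98.2753104 ]
ink [0.60439462 0.08735963 0.05      ]
loupe [0.36100283 0.11187716 0.03      ]
190 [140, 138, 139, 137, 138, 133, 130, 116, 86, 57, 48, 46, 46, 51, 47, 49, 38, 45, 45, 47, 48, 45, 46, 46, 54, 53, 52, 57, 63, 61, 67, 68, 49, 44, 47, 49, 48, 63, 75, 84, 90, 89, 86, 88, 87, 89, 105, 128, 135, 135, 133, 130, 134, 135, 137, 134, 125, 117, 118, 121, 122, 112, 104, 87, 97, 119, 115, 105]
200 [137, 140, 138, 138, 138, 136, 137, 131, 116, 96, 70, 51, 38, 51, 58, 84, 99, 104, 109, 105, 107, 105, 103, 106, 106, 105, 103, 105, 105, 106, 104, 102, 99, 77, 53, 45, 40, 42, 60, 71, 84, 86, 87, 87, 87, 88, 92, 101, 123, 134, 138, 133, 136, 138, 136, 124, 104, 86, 82, 80, 74, 78, 74, 73, 73, 72, 67, 66]
210 [140, 137, 138, 138, 137, 138, 138, 139, 134, 128, 112, 86, 63, 49, 46, 46, 71, 96, 105, 105, 107, 106, 105, 107, 106, 105, 106, 107, 103, 106, 104, 104, 107, 106, 96, 75, 51, 44, 46, 46, 61, 78, 87, 83, 85, 84, 87, 90, 101, 124, 133, 129, 122, 132, 138, 135, 138, 140, 136, 140, 134, 140, 139, 137, 139, 136, 138, 134]
220 [140, 137, 140, 
[... 223 characters left out ...]
116, 111, 128, 134, 129, 102, 73, 54, 54, 54, 60, 61, 61, 58, 65, 76]
230 [109, 113, 110, 112, 107, 104, 105, 100, 99, 103, 100, 102, 99, 93, 76, 50, 49, 47, 45, 39, 53, 46, 44, 47, 50, 50, 54, 62, 72, 77, 82, 83, 76, 64, 46, 46, 47, 50, 45, 43, 52, 42, 49, 66, 94, 109, 107, 111, 112, 111, 112, 110, 107, 111, 120, 129, 138, 137, 135, 123, 114, 113, 116, 116, 115, 101, 80, 98]
240 [110, 114, 112, 109, 104, 98, 106, 108, 111, 110, 112, 109, 113, 111, 111, 101, 77, 48, 44, 41, 46, 50, 41, 42, 49, 55, 63, 62, 62, 61, 66, 72, 86, 89, 93, 88, 91, 97, 106, 107, 106, 107, 109, 106, 108, 110, 113, 112, 114, 111, 112, 113, 112, 113, 114, 124, 132, 136, 137, 140, 138, 142, 135, 138, 136, 138, 136, 136]
```

View pics/c1.png

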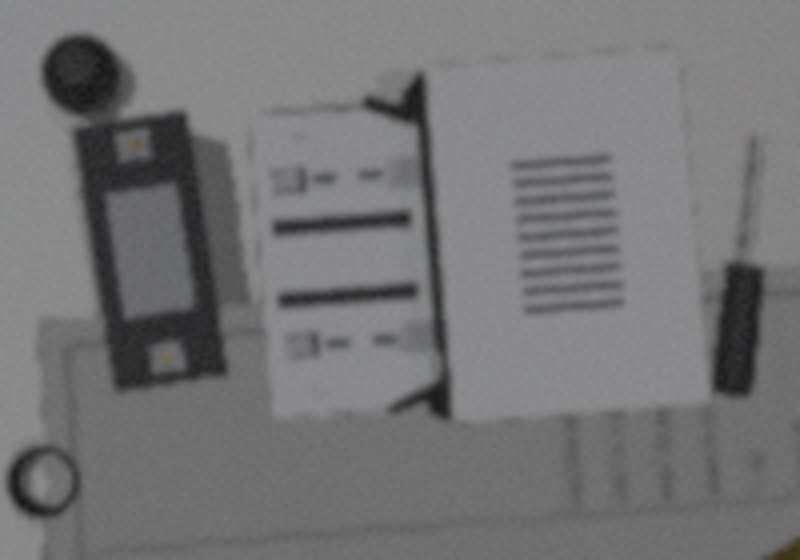

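The crop shows the battery's top corners at about (76,128), (184,112), (227,375) and (118,390). The tray edge runs from (255,110) to (273,415), and the unit's top corners are (424,65), (680,48), (712,402) and (448,418). I'll convert these to world coordinates.

```bash
cat >> h.py <<'E'
def crop(p): return (np.array(p)+.5)/4-.5+np.array([220,145])
# ups pose saved after first fit
try: O,TH=np.load("ups.npy")[:2],float(np.load("ups.npy")[2])
except Exception: O=None
def to_ups(P):
    ex=np.array([np.cos(TH),np.sin(TH)]);ey=np.array([-ex[1],ex[0]]);d=np.asarray(P)[:2]-O;return np.array([d@ex,d@ey])
def from_ups(x,y):
    ex=np.array([np.cos(TH),np.sin(TH)]);ey=np.array([-ex[1],ex[0]]);return O+x*ex+y*ey
def plan(x,y,z):
    """shift to ups (x,y),z in tool axes, cm; and yaw turn (deg, tool z) to make tool y // ups y"""
    from scipy.spatial.transform import Rotation as R
    s=arm.get_state();q=s["orientation"];r=R.from_quat(q[[1,2,3,0]])
    P=np.r_[from_ups(x,y),z]-s["tool_pos"];M=r.as_matrix()
    a=np.degrees(np.arctan2(M[1,1],M[0,1]));t=np.degrees(TH)+90
    return "shift cm",np.round(r.inv().apply(P)*100,2),"world yaw err",round((t-a+90)%180-90,2),"ups pos",np.round(to_ups(s["tool_pos"]),4),"z",np.round(s["tool_pos"][2],4)
def st():
    s=arm.get_state();return s["time"],to_ups(s["tool_pos"]).round(4),s["tool_pos"][2].round(4),s["ft_force"].round(1)
E
python3 - <<'E'
import h; from h import *
U=[ray("top",crop(p),.11)[:2] for p in [(424,65),(680,48),(712,402),(448,418)]]
T=[ray("top",crop(p),.01)[:2] for p in [(255,110),(273,415)]]
B=np.array([ray("top",crop(p),.094)[:2] for p in [(76,128),(184,112),(227,375),(118,390)]])
L=np.linalg.norm
print("ups dims",L(U[0]-U[3]),L(U[1]-U[2]),L(U[0]-U[1]),"tray",L(T[0]-T[1]))
print("bat dims",L(B[0]-B[3]),L(B[1]-B[2]),L(B[0]-B[1]),L(B[2]-B[3]))
ey=np.mean([U[0]-U[3],U[1]-U[2]],0); th=np.arctan2(ey[1],ey[0])-np.pi/2
et=T[0]-T[1]; print("yaw ups",np.degrees(th),"tray",np.degrees(np.arctan2(et[1],et[0]))-90)
O=(T[0]+T[1])/2; ex=np.array([np.cos(th),np.sin(th)]);fr=(U[0]+U[3])/2
print("O",O,"front in ups", (fr-O)@ex, (fr-O)@np.array([-ex[1],ex[0]]))
np.save("ups.npy",np.r_[O,th]); h.O,h.TH=O,th
eb=(B[0]+B[1]-B[2]-B[3]); print("bat",to_ups(B.mean(0)),"yaw rel",np.degrees(np.arctan2(eb[1],eb[0])-np.pi/2-th))
print([to_ups(b).round(3) for b in B])
for n,uv,z in [("ink",crop((80,73)),.064),("loupe",crop((43,481)),.036)]: print(n,to_ups(ray("top",uv,z)))
print(plan(-.15,0,.15))
E
```

```text
ups dims 0.1957653079908682 0.19718167562686878 0.1431700607098351 tray 0.1849239209450378
bat dims 0.1485921470980874 0.14943981898991804 0.06122839197772949 0.06129767992258356
yaw ups -86.6826412708811 tray -87.37789830207775
O [ 0.49006346 -0.01920364] front in ups 0.09229199681904147 0.0002800355736900991
bat [-0.06533314  0.00652264] yaw rel 5.278258208276916
[array([-0.103,  0.078]), array([-0.042,  0.083]), array([-0.028, -0.066]), array([-0.089, -0.07 ])]
ink [-0.10013461  0.11377544]
loupe [-0.13923126 -0.12050591]
('shift cm', array([-37.7 , -29.79,   7.65]), 'world yaw err', np.float64(-60.97), 'ups pos', array([-0.5936, -0.185 ]), 'z', np.float64(0.226))
```

Call:
carry_out([
  [[0, 0, 0, 0, 0, 7.6], [0, 0, 0, 0, 0, 7.6], [0, 0, 0, 0, 0, 7.6], [0, 0, 0, 0, 0, 7.6], [0, 0, 0, 0, 0, 7.6], [0, 0, 0, 0, 0, 7.6], [0, 0, 0, 0, 0, 7.6], [0, 0, 0, 0, 0, 7.6], [0, 0, 0, 0, 0, 0]],
], claw=5)

```text
time: 1.0
tool_pos: [0.2709, 0.5629, 0.2263]
orientation: [0.0, 0.686, 0.728, -0.0]
ft_force: [-0.6, -0.9, -0.2]
finger_gap: 0.0501
grasp_force: 0.0
```

```bash
python3 -c "
from h import *
print(plan(-.15,0.005,.15))"
```

```text
('shift cm', array([-44.4 ,  18.97,   7.66]), 'world yaw err', np.float64(-0.06), 'ups pos', array([-0.5938, -0.1851]), 'z', np.float64(0.2263))
```

Call:
carry_out([
  [[-3.7, 1.6, 0.6, 0, 0, 0], [-3.7, 1.6, 0.6, 0, 0, 0], [-3.7, 1.6, 0.6, 0, 0, 0], [-3.7, 1.6, 0.6, 0, 0, 0], [-3.7, 1.6, 0.6, 0, 0, 0], [-3.7, 1.6, 0.6, 0, 0, 0], [-3.7, 1.6, 0.6, 0, 0, 0], [-3.7, 1.6, 0.6, 0, 0, 0], [-3.7, 1.6, 0.6, 0, 0, 0], [-3.7, 1.6, 0.6, 0, 0, 0], [-3.7, 1.6, 0.6, 0, 0, 0], [0, 0, 0, 0, 0, 0]],
])

```text
time: 2.2
tool_pos: [0.4734, 0.1615, 0.1603]
orientation: [0.001, 0.687, 0.727, -0.001]
ft_force: [-0.6, 0.5, -0.0]
finger_gap: 0.0501
grasp_force: 0.0
```

```bash
python3 -c "
from h import *
print(plan(-.125,0.005,.045),st())"
```

```text
('shift cm', array([-5.6 ,  1.12, 11.55]), 'world yaw err', np.float64(0.06), 'ups pos', array([-0.1813, -0.0062]), 'z', np.float64(0.1603)) (2.2, array([-0.1813, -0.0062]), np.float64(0.1603), array([-0.6,  0.5, -0. ]))
```

Call:
carry_out([
  [[-0.6, 0.2, 2.3, 0, 0, 0], [-1.0, 0.3, 2.3, 0, 0, 0], [-1.1, 0.3, 2.3, 0, 0, 0], [-1.1, 0.3, 2.3, 0, 0, 0], [-1.1, 0, 2.3, 0, 0, 0], [-0.2, 0, 0, 0, 0, 0], [0, 0, 0, 0, 0, 0]],
])

```text
time: 2.9
tool_pos: [0.4854, 0.1174, 0.0459]
orientation: [-0.0, 0.685, 0.729, -0.0]
ft_force: [0.2, 0.2, 0.8]
finger_gap: 0.0501
grasp_force: 0.0
```

```bash
python3 -c "
from h import *
print(st())"
```

```text
(2.9, array([-0.1367,  0.0032]), np.float64(0.0459), array([0.2, 0.2, 0.8]))
```

Call:
carry_out([
  [[-0.35, 0, 0, 0, 0, 0], [-0.35, 0, 0, 0, 0, 0], [-0.35, 0, 0, 0, 0, 0], [-0.35, 0, 0, 0, 0, 0], [-0.35, 0, 0, 0, 0, 0], [-0.35, 0, 0, 0, 0, 0], [-0.35, 0, 0, 0, 0, 0], [-0.35, 0, 0, 0, 0, 0], [-0.35, 0, 0, 0, 0, 0], [-0.35, 0, 0, 0, 0, 0], [-0.35, 0, 0, 0, 0, 0], [-0.35, 0, 0, 0, 0, 0]],
])

```text
time: 4.1
tool_pos: [0.4881, 0.0754, 0.0457]
orientation: [-0.0, 0.685, 0.728, 0.0]
ft_force: [-1.3, 4.0, 0.8]
finger_gap: 0.0498
grasp_force: 2.0
```

Call:
carry_out([
  [[-0.2, 0, 0, 0, 0, 0], [-0.2, 0, 0, 0, 0, 0], [-0.2, 0, 0, 0, 0, 0], [-0.1, 0, 0, 0, 0, 0]],
])

```text
time: 4.5
tool_pos: [0.4885, 0.0683, 0.0457]
orientation: [-0.0, 0.685, 0.728, -0.0]
ft_force: [-0.2, 4.1, 1.7]
finger_gap: 0.0501
grasp_force: 2.0
```

```bash
python3 -c "
from h import *
print(st())
f=arm.grab_frame('top')[:,:,::-1]; s=arm.grab_frame('side')[:,:,::-1]
a=cv2.resize(f[145:285,220:340],None,fx=4,fy=4,interpolation=cv2.INTER_CUBIC)
b=cv2.resize(s[170:310,180:260],None,fx=4,fy=4,interpolation=cv2.INTER_CUBIC)
cv2.imwrite('pics/p2.png',np.hstack([a,b]))"
```

```text
(4.5, array([-0.0874,  0.0035]), np.float64(0.0457), array([-0.2,  4.1,  1.7]))
```

View pics/p2.png

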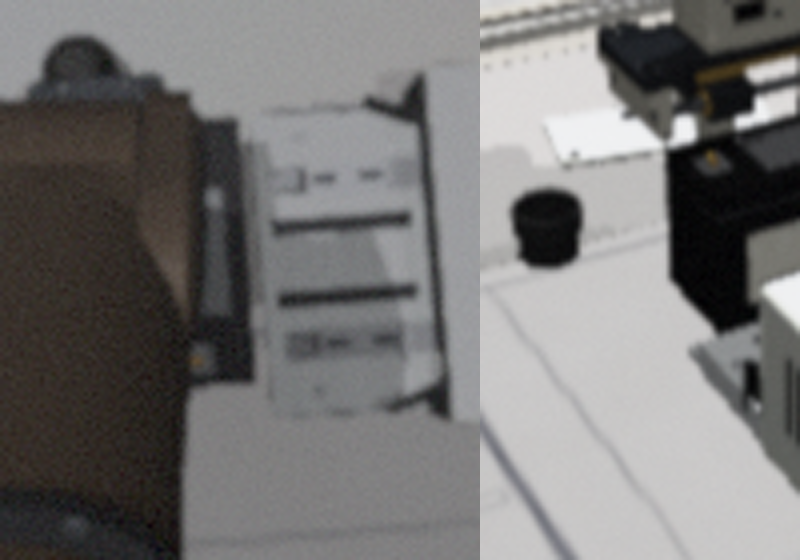

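The left panel shows the battery front-top edge from (237,120) to (254,380), parallel to the tray edge at about 255–273. The right panel shows the battery upright with a small gap to the tray.

```bash
python3 -c "
from h import *
for p in [(237,120),(254,380)]: print(to_ups(ray('top',crop(p),.094)))"
```

```text
[-0.01228358  0.07662069]
[-0.01306252 -0.06948962]
```

Call:
carry_out([
  [[-0.2, 0, 0, 0, 0, 0], [-0.2, 0, 0, 0, 0, 0], [-0.2, 0, 0, 0, 0, 0], [-0.1, 0, 0, 0, 0, 0]],
])

```text
time: 5.0
tool_pos: [0.489, 0.061, 0.0457]
orientation: [0.0, 0.685, 0.728, -0.0]
ft_force: [0.0, 5.0, -0.1]
finger_gap: 0.0502
grasp_force: 1.7
```

Call:
carry_out([
  [[-0.1, 0, 0, 0, 0, 0], [-0.1, 0, 0, 0, 0, 0], [-0.1, 0, 0, 0, 0, 0]],
])

```text
time: 5.3
tool_pos: [0.489, 0.0595, 0.0458]
orientation: [-0.001, 0.685, 0.729, 0.0]
ft_force: [-2.6, 8.4, 4.5]
finger_gap: 0.0502
grasp_force: 4.5
```

Call:
carry_out([
  [[-0.1, 0, 0, 0, 0, 0], [-0.05, 0, 0, 0, 0, 0], [0, 0, 0, 0, 0, 0]],
])

```text
time: 5.6
tool_pos: [0.489, 0.0592, 0.046]
orientation: [-0.001, 0.684, 0.729, 0.001]
ft_force: [-3.1, 10.4, 4.7]
finger_gap: 0.0502
grasp_force: 5.7
```

Call:
carry_out([
  [[0.3, 0, 0, 0, 0, 0], [0.5, 0, 0, 0, 0, 0], [0.7, 0, 0, 0, 0, 0], [0.5, 0, -1.5, 0, 0, 0], [0, 0, -1.5, 0, 0, 0], [0, 0, -1, 0, 0, 0], [0, 0, 0, 0, 0, 0]],
])

```text
time: 6.3
tool_pos: [0.489, 0.077, 0.0868]
orientation: [0.001, 0.685, 0.728, 0.001]
ft_force: [-0.3, 0.8, -0.5]
finger_gap: 0.0498
grasp_force: 0.0
```

```bash
python3 -c "
from h import *
print(st())
f=arm.grab_frame('top')[:,:,::-1]; s=arm.grab_frame('side')[:,:,::-1]
a=cv2.resize(f[145:285,220:340],None,fx=4,fy=4,interpolation=cv2.INTER_CUBIC)
b=cv2.resize(s[170:310,200:280],None,fx=4,fy=4,interpolation=cv2.INTER_CUBIC)
cv2.imwrite('pics/p3.png',np.hstack([a,b]))"
```

```text
(6.3, array([-0.0961,  0.0045]), np.float64(0.0868), array([-0.3,  0.8, -0.5]))
```

View pics/p3.png

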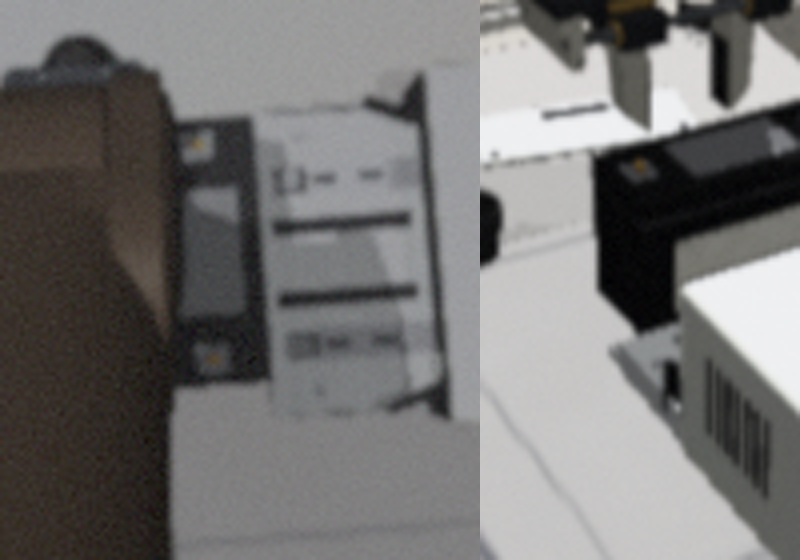

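The battery now stands upright and flush: its front edge runs (250,115)–(267,380), along the tray edge. Next I push high to tip it.

Call:
carry_out([
  [[-0.4, 0, 0.3, 0, 0, 0], [-0.4, 0, 0.1, 0, 0, 0], [-0.4, 0, 0, 0, 0, 0], [-0.3, 0, 0, 0, 0, 0], [-0.2, 0, 0, 0, 0, 0], [-0.2, 0, 0, 0, 0, 0], [-0.2, 0, 0, 0, 0, 0], [-0.2, 0, 0, 0, 0, 0]],
])

```text
time: 7.2
tool_pos: [0.49, 0.0555, 0.0821]
orientation: [-0.0, 0.685, 0.729, 0.001]
ft_force: [-1.1, 6.5, 3.6]
finger_gap: 0.05
grasp_force: 3.2
```

Call:
carry_out([
  [[-0.2, 0, 0, 0, 0, 0], [-0.2, 0, 0, 0, 0, 0], [-0.2, 0, 0, 0, 0, 0], [-0.2, 0, 0, 0, 0, 0], [-0.2, 0, 0, 0, 0, 0], [-0.2, 0, 0, 0, 0, 0]],
])

```text
time: 7.8
tool_pos: [0.491, 0.0435, 0.0823]
orientation: [-0.0, 0.685, 0.729, 0.001]
ft_force: [-0.2, 5.3, 4.8]
finger_gap: 0.0502
grasp_force: 3.4
```

Call:
carry_out([
  [[-0.2, 0, 0, 0, 0, 0], [-0.2, 0, 0, 0, 0, 0], [-0.2, 0, 0, 0, 0, 0], [-0.2, 0, 0, 0, 0, 0], [-0.2, 0, 0, 0, 0, 0], [-0.2, 0, 0, 0, 0, 0]],
])

```text
time: 8.4
tool_pos: [0.4919, 0.0311, 0.0824]
orientation: [0.0, 0.685, 0.729, 0.001]
ft_force: [-0.1, 5.5, 5.9]
finger_gap: 0.0501
grasp_force: 3.2
```

```bash
python3 -c "
from h import *
print(st())
f=arm.grab_frame('top')[:,:,::-1]; s=arm.grab_frame('side')[:,:,::-1]
a=cv2.resize(f[145:285,220:340],None,fx=4,fy=4,interpolation=cv2.INTER_CUBIC)
b=cv2.resize(s[170:310,200:280],None,fx=4,fy=4,interpolation=cv2.INTER_CUBIC)
cv2.imwrite('pics/p4.png',np.hstack([a,b]))"
```

```text
(8.4, array([-0.0501,  0.0047]), np.float64(0.0824), array([-0.1,  5.5,  5.9]))
```

View pics/p4.png

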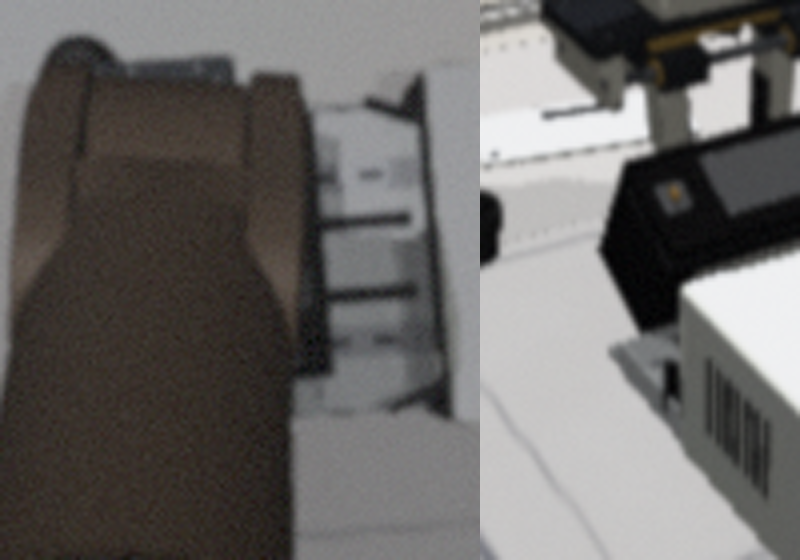

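The battery is leaning about 20° towards the bay with both fingers on its back face. I continue.

Call:
carry_out([
  [[-0.2, 0, 0, 0, 0, 0], [-0.2, 0, 0, 0, 0, 0], [-0.2, 0, 0, 0, 0, 0], [-0.2, 0, 0, 0, 0, 0], [-0.2, 0, 0, 0, 0, 0], [-0.2, 0, 0, 0, 0, 0]],
])

```text
time: 9.1
tool_pos: [0.4918, 0.0177, 0.0818]
orientation: [0.0, 0.685, 0.728, 0.0]
ft_force: [0.2, -0.3, 2.1]
finger_gap: 0.0503
grasp_force: 0.8
```

Call:
carry_out([
  [[-0.2, 0, 0, 0, 0, 0], [-0.2, 0, 0, 0, 0, 0], [-0.2, 0, 0, 0, 0, 0], [-0.2, 0, 0, 0, 0, 0], [-0.2, 0, 0, 0, 0, 0], [-0.2, 0, 0, 0, 0, 0]],
])

```text
time: 9.7
tool_pos: [0.4924, 0.0058, 0.0817]
orientation: [-0.0, 0.685, 0.728, -0.0]
ft_force: [0.6, 0.5, 0.4]
finger_gap: 0.0499
grasp_force: 0.0
```

```bash
python3 -c "
from h import *
print(st())
s=arm.grab_frame('side')[:,:,::-1]
b=cv2.resize(s[170:310,190:310],None,fx=4,fy=4,interpolation=cv2.INTER_CUBIC)
cv2.imwrite('pics/p5.png',b)"
```

```text
(9.7, array([-0.0248,  0.0038]), np.float64(0.0817), array([0.6, 0.5, 0.4]))
```

View pics/p5.png

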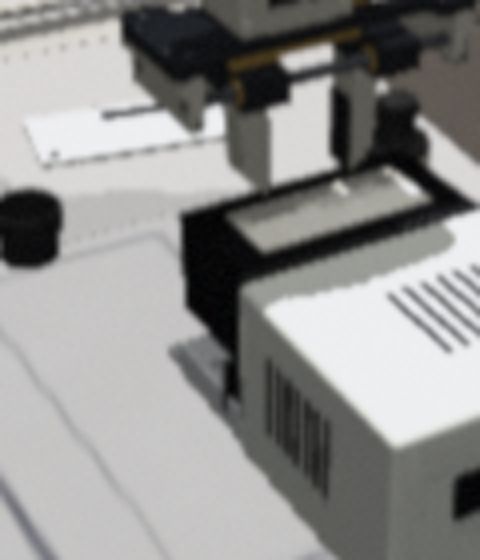

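The side crop shows the label face now upward, with the visible side face's corners near (182,212), (187,312) and (237,350). I'll check whether it lies flat.

```bash
python3 -c "
from h import *
f=lambda x,y,z:((project('side',np.r_[from_ups(x,y),z])-[190,170]+.5)*4-.5).round(0)
for b in (-.03,-.015,0): print(b,'flat TB',f(b,-.072,.075),'BB',f(b,-.072,.01),'TopFront',f(b+.094,-.072,.075),'far TB',f(b,.079,.075))
for t in (40,):
  c,s=np.cos(np.radians(t)),np.sin(np.radians(t))
  for p in(-.002,-.02): # leaning, front-bottom at x=p z=.0
    g=lambda u,w:f(p+u*c+w*s,-.072,-u*s+w*c)
    print('lean',p,g(0,0),g(-.065,0),g(-.065,.094),g(0,.094))
print('edge',f(0,-.092,.01),f(0,.092,.01))
"
```

```text
-0.03 flat TB [179. 213.] BB [182. 308.] TopFront [259. 296.] far TB [405. 148.]
-0.015 flat TB [191. 225.] BB [193. 321.] TopFront [273. 310.] far TB [419. 159.]
0 flat TB [203. 238.] BB [205. 334.] TopFront [287. 325.] far TB [433. 170.]
lean -0.002 [204. 347.] [163. 244.] [209. 185.] [254. 295.]
lean -0.02 [190. 331.] [150. 229.] [194. 170.] [238. 279.]
edge [174. 345.] [446. 257.]
```

The corners match the flat prediction, with the base at x≈-0.027, so the battery lies on its side on the deck. I retreat, lower, and push it home.

Call:
carry_out([
  [[0, 0, -0.5, 0, 0, 0], [1.0, 0, 0, 0, 0, 0], [1.5, 0, 0, 0, 0, 0], [1.5, 0, 0, 0, 0, 0], [0, 0, 1.3, 0, 0, 0], [0, 0, 1.3, 0, 0, 0], [0, 0, 1.3, 0, 0, 0], [0, 0, 1.2, 0, 0, 0], [0, 0, 0, 0, 0, 0]],
], claw=8)

```text
time: 10.65
tool_pos: [0.4891, 0.0465, 0.0345]
orientation: [-0.001, 0.685, 0.728, -0.001]
ft_force: [0.1, -0.9, 0.3]
finger_gap: 0.0804
grasp_force: 0.0
```

Call:
carry_out([
  [[-0.3, 0, 0, 0, 0, 0], [-0.3, 0, 0, 0, 0, 0], [-0.3, 0, 0, 0, 0, 0], [-0.3, 0, 0, 0, 0, 0], [-0.3, 0, 0, 0, 0, 0], [-0.3, 0, 0, 0, 0, 0], [-0.3, 0, 0, 0, 0, 0], [-0.3, 0, 0, 0, 0, 0]],
])

```text
time: 11.45
tool_pos: [0.4916, 0.0219, 0.0358]
orientation: [-0.0, 0.685, 0.728, 0.0]
ft_force: [-0.5, 4.4, 2.3]
finger_gap: 0.0802
grasp_force: 2.0
```

Call:
carry_out([
  [[-0.2, 0, 0, 0, 0, 0], [-0.2, 0, 0, 0, 0, 0], [-0.2, 0, 0, 0, 0, 0], [-0.2, 0, 0, 0, 0, 0], [-0.2, 0, 0, 0, 0, 0], [-0.2, 0, 0, 0, 0, 0]],
])

```text
time: 12.05
tool_pos: [0.4922, 0.0099, 0.0357]
orientation: [-0.0, 0.685, 0.728, 0.0]
ft_force: [-0.3, 5.2, 2.2]
finger_gap: 0.0798
grasp_force: 2.1
```

```bash
python3 -c "
from h import *
print(st())"
```

```text
(12.05, array([-0.029 ,  0.0039]), np.float64(0.0357), array([-0.3,  5.2,  2.2]))
```

Call:
carry_out([
  [[-0.2, 0, 0, 0, 0, 0], [-0.2, 0, 0, 0, 0, 0], [-0.2, 0, 0, 0, 0, 0], [-0.2, 0, 0, 0, 0, 0], [-0.2, 0, 0, 0, 0, 0], [-0.2, 0, 0, 0, 0, 0], [-0.2, 0, 0, 0, 0, 0], [-0.2, 0, 0, 0, 0, 0]],
])

```text
time: 12.85
tool_pos: [0.4922, -0.0047, 0.0356]
orientation: [-0.001, 0.685, 0.729, -0.0]
ft_force: [-4.0, 11.3, 4.0]
finger_gap: 0.0803
grasp_force: 5.4
```

Call:
carry_out([
  [[-0.15, 0, 0, 0, 0, 0], [-0.15, 0, 0, 0, 0, 0], [-0.15, 0, 0, 0, 0, 0], [-0.15, 0, 0, 0, 0, 0], [-0.15, 0, 0, 0, 0, 0], [-0.15, 0, 0, 0, 0, 0]],
])

```text
time: 13.45
tool_pos: [0.4923, -0.0147, 0.0353]
orientation: [-0.001, 0.685, 0.728, -0.001]
ft_force: [-1.9, 5.3, -0.1]
finger_gap: 0.0803
grasp_force: 2.4
```

```bash
python3 -c "
from h import *
print(st())
f=arm.grab_frame('top')[:,:,::-1]; s=arm.grab_frame('side')[:,:,::-1]
a=cv2.resize(f[145:285,220:340],None,fx=4,fy=4,interpolation=cv2.INTER_CUBIC)
b=cv2.resize(s[170:310,200:280],None,fx=4,fy=4,interpolation=cv2.INTER_CUBIC)
cv2.imwrite('pics/p6.png',np.hstack([a,b]))"
```

```text
(13.45, array([-0.0044,  0.0025]), np.float64(0.0353), array([-1.9,  5.3, -0.1]))
```

View pics/p6.png

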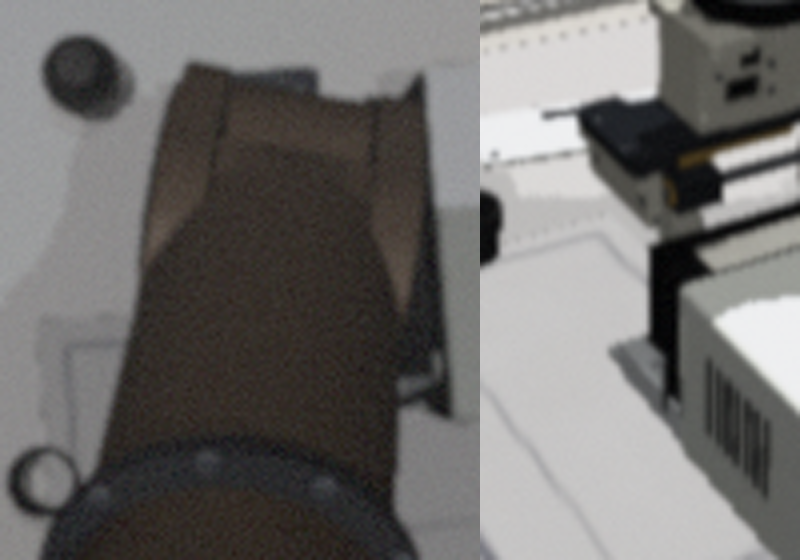

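The battery is square and entering the bay between the lead-ins, and the bystanders haven't moved. I continue slowly.

Call:
carry_out([
  [[-0.15, 0, 0, 0, 0, 0], [-0.15, 0, 0, 0, 0, 0], [-0.15, 0, 0, 0, 0, 0], [-0.15, 0, 0, 0, 0, 0], [-0.15, 0, 0, 0, 0, 0]],
])

```text
time: 14.05
tool_pos: [0.4933, -0.0223, 0.0355]
orientation: [-0.001, 0.685, 0.728, -0.0]
ft_force: [-2.4, 4.6, 0.8]
finger_gap: 0.0795
grasp_force: 2.5
```

Call:
carry_out([
  [[-0.15, 0, 0, 0, 0, 0], [-0.15, 0, 0, 0, 0, 0], [-0.15, 0, 0, 0, 0, 0], [-0.15, 0, 0, 0, 0, 0]],
])

```text
time: 14.45
tool_pos: [0.4937, -0.0283, 0.0355]
orientation: [-0.001, 0.685, 0.728, -0.0]
ft_force: [-2.8, 5.1, 1.0]
finger_gap: 0.0801
grasp_force: 2.5
```

Call:
carry_out([
  [[-0.1, 0, 0, 0, 0, 0], [-0.1, 0, 0, 0, 0, 0], [-0.1, 0, 0, 0, 0, 0]],
])

```text
time: 14.75
tool_pos: [0.4938, -0.0309, 0.0354]
orientation: [-0.001, 0.685, 0.728, -0.0]
ft_force: [-2.9, 6.4, 1.0]
finger_gap: 0.0802
grasp_force: 3.4
```

Call:
carry_out([
  [[-0.1, 0, 0, 0, 0, 0], [-0.1, 0, 0, 0, 0, 0], [-0.1, 0, 0, 0, 0, 0]],
])

```text
time: 15.05
tool_pos: [0.4939, -0.0335, 0.0354]
orientation: [-0.001, 0.685, 0.728, -0.0]
ft_force: [-2.2, 8.3, 0.5]
finger_gap: 0.0802
grasp_force: 3.9
```

Call:
carry_out([
  [[-0.1, 0, 0, 0, 0, 0], [-0.1, 0, 0, 0, 0, 0], [-0.1, 0, 0, 0, 0, 0]],
])

```text
time: 15.35
tool_pos: [0.4941, -0.0365, 0.0353]
orientation: [-0.001, 0.685, 0.729, -0.0]
ft_force: [-1.7, 7.5, -2.5]
finger_gap: 0.08
grasp_force: 3.7
```

Call:
carry_out([
  [[-0.1, 0, 0, 0, 0, 0], [-0.1, 0, 0, 0, 0, 0]],
])

```text
time: 15.55
tool_pos: [0.4941, -0.0383, 0.0352]
orientation: [-0.001, 0.685, 0.729, -0.0]
ft_force: [-2.0, 7.9, -1.3]
finger_gap: 0.0799
grasp_force: 4.2
```

Call:
carry_out([
  [[-0.1, 0, 0, 0, 0, 0], [-0.1, 0, 0, 0, 0, 0]],
])

```text
time: 15.75
tool_pos: [0.494, -0.0391, 0.0351]
orientation: [-0.002, 0.685, 0.729, -0.0]
ft_force: [-2.2, 14.3, -3.2]
finger_gap: 0.0803
grasp_force: 7.4
```

Call:
carry_out([
  [[-0.1, 0, 0, 0, 0, 0], [-0.05, 0, 0, 0, 0, 0]],
])

```text
time: 15.95
tool_pos: [0.4939, -0.0391, 0.035]
orientation: [-0.003, 0.684, 0.729, 0.0]
ft_force: [-4.0, 18.7, -1.7]
finger_gap: 0.0801
grasp_force: 9.5
```

Call:
carry_out([
  [[-0.1, 0, 0, 0, 0, 0], [0, 0, 0, 0, 0, 0]],
])

```text
time: 16.15
tool_pos: [0.4939, -0.0391, 0.035]
orientation: [-0.003, 0.684, 0.73, 0.001]
ft_force: [-3.8, 20.8, -1.4]
finger_gap: 0.0797
grasp_force: 10.6
```

It has hit a hard stop at the ribs. The force reached about 20.8 N, so I back off straight away.

Call:
carry_out([
  [[0.3, 0, 0, 0, 0, 0], [0.3, 0, 0, 0, 0, 0], [0.5, 0, 0, 0, 0, 0], [2, 0, 0, 0, 0, 0], [2, 0, -2, 0, 0, 0], [0, 0, -4, 0, 0, 0], [0, 0, -4, 0, 0, 0], [4, 0, -4, 0, 0, 0], [4, 0, -3, 0, 0, 0], [4, 0, 0, 0, 0, 0], [4, 0, 0, 0, 0, 0], [4, 0, 0, 0, 0, 0]],
])

```text
time: 17.35
tool_pos: [0.4809, 0.2031, 0.2017]
orientation: [0.001, 0.686, 0.728, 0.001]
ft_force: [0.0, -0.2, 0.3]
finger_gap: 0.0801
grasp_force: 0.0
```

```bash
python3 -c "
from h import *
print(st())
f=arm.grab_frame('top')[:,:,::-1]; s=arm.grab_frame('side')[:,:,::-1]
a=cv2.resize(f[145:285,220:340],None,fx=4,fy=4,interpolation=cv2.INTER_CUBIC)
b=cv2.resize(s[170:310,200:280],None,fx=4,fy=4,interpolation=cv2.INTER_CUBIC)
cv2.imwrite('pics/p7.png',np.hstack([a,b]))"
```

```text
(17.35, array([-0.2224,  0.0037]), np.float64(0.2017), array([ 0. , -0.2,  0.3]))
```

View pics/p7.png

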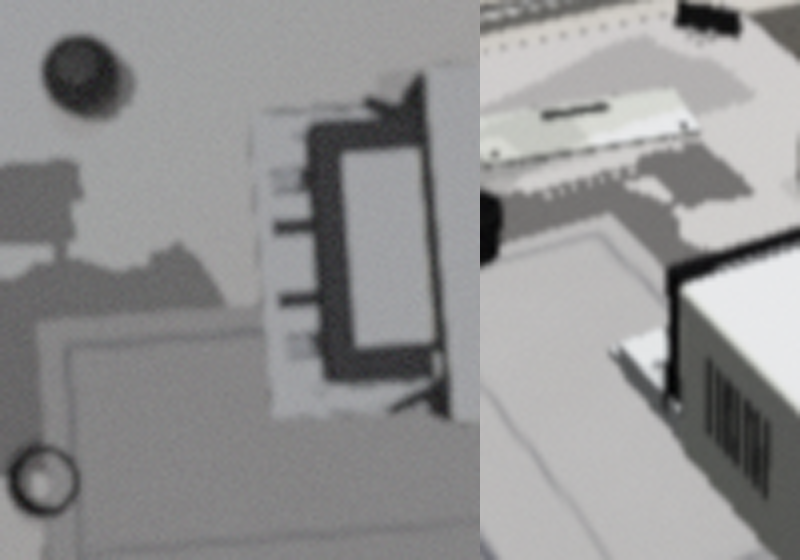

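The arm is clear and the bystanders haven't moved. The base edge now runs (308,124)–(325,383) in the crop. I'll check its position and the catches.

```bash
python3 -c "
from h import *
A,B=[to_ups(ray('top',crop(p),.075)) for p in [(308,124),(325,383)]]; print(A,B,(A+B)/2,np.degrees((B-A)[0]/(A-B)[1]))
print('rib TCP',to_ups([.4939,-.0391]))
ims=np.mean([arm.grab_frame('top')[:,:,::-1].astype(float) for _ in range(12)],0)
o=cv2.imread('pics/top0.png').astype(float)
def z(i,y): 
  c=i[y:y+24,280:310]; return cv2.resize(np.clip((c-30)*1.9,0,255).astype(np.uint8),None,fx=12,fy=12,interpolation=cv2.INTER_CUBIC)
cv2.imwrite('pics/p8.png',np.vstack([np.hstack([z(o,177),z(ims,177)]),np.hstack([z(o,219),z(ims,219)])]))
for y in (.05,-.05):
  for x in (.015,.02,.025,.03): print(y,x,project('top',np.r_[from_ups(x,y),.014]).round(1))
"
```

```text
[0.02856923 0.07393005] [ 0.02754072 -0.07430146] [ 0.02805497 -0.0001857 ] -0.39754822617861657
rib TCP [0.02008503 0.00267878]
0.05 0.015 [290.4 189. ]
0.05 0.02 [292.5 188.8]
0.05 0.025 [294.5 188.7]
0.05 0.03 [296.6 188.5]
-0.05 0.015 [293.4 230.3]
-0.05 0.02 [295.4 230.1]
-0.05 0.025 [297.5 230. ]
-0.05 0.03 [299.6 229.9]
```

View pics/p8.png

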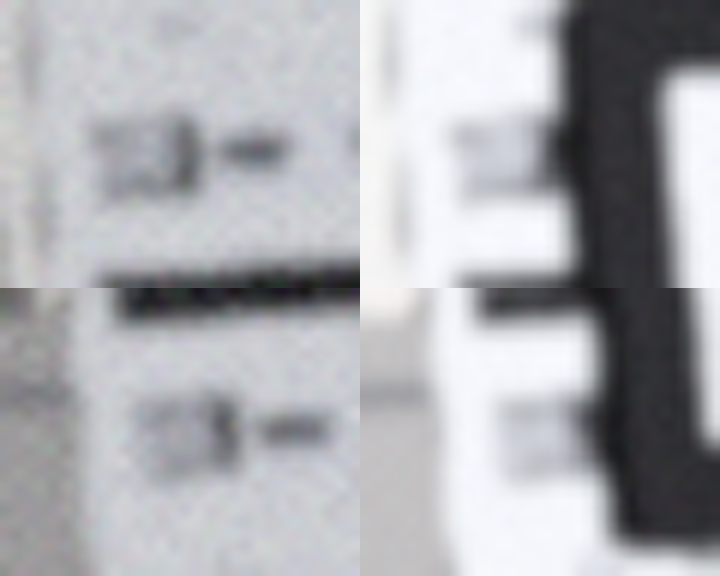

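In the averaged zoom, both leaves look as they did at the start. Their dark raised tips, at about (550,150) and (585,430), show just behind the battery's base, so both catches are up. The battery measures centred (y≈0) and square (0.4°), so I'm handing in.

```bash
python3 -c "
from station import arm
print(arm.hand_in())"
```

```text
the job is handed in; nothing more can be done
None
```

I handed the job in with the battery lying in the bay, centred and square, both catches appearing to stand up behind it and the bystanders apparently unmoved, but the push against the end ribs peaked at about 21 N, over your 15 N guide and under the 25 N limit.

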